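# Release the catch and swing the press arm over the sample plate

## Robot

A 6-joint arm with a two-finger parallel gripper is mounted at the origin on the work surface. World frame = base frame: x ahead of the robot, y to its left, z up, the work surface at z = 0. Lengths are in m, angles in rad, forces in N, time in s.
With the tool pointing down it reaches from about 0.25 to 0.8 m from the base axis. Payload 3.9 kg.
Tool frame: the origin (TCP) lies on the centre line of the jaws, within the pads' length; the fingertips stand 22 mm ahead of it and the grasp point (between the pads) lies 3 mm ahead of it (robot.tcp_to_tips is the distance from the TCP to the fingertips, in m); z points along the fingers, y is the direction in which the jaws open and shut (so a half turn about z gives the same grasp; the last joint's range is limited). The gripper opens to 85 mm and grips with 20 to 120 N. Pads are 22 mm wide; open, the fingers measure 114 mm over their backs; the gripper's body (76 mm by 85 mm) begins 54 mm behind the grasp point. The pads swing forward as they close: fully open they stand 13 mm farther back than shut.
Start: joints at [-1.115, 0.26, -0.138, 1.173, 0, 1.571], TCP at [0.231, -0.471, 0.253] pointing down, gripper open.
Joint ranges: [-2.78, 2.78], [-0.83, 1.72], [-1.28, 1.37], [-1.9, 2.12], [-1.57, 1.48], [-3.14, 3.14]. Speed limits (rad/s): [2.57, 2.57, 3.14, 3.14, 3.14, 3.14].

## Interface

Orientations are given as a unit quaternion [w, x, y, z].
In Python, from plant import robot, eyes gives the robot as it stands.
- The arm moves only by the shell command python3 -m inch 'ROWS' [OPENING]. ROWS is JSON, a list of rows, each a list of 2 entries, a list of its own where there are three numbers: the shift along the tool's x, y, z in cm, then the turn about the tool's z in rad. In form: [[[tx, ty, tz], yaw], ...]. A call has 1 to 10 rows; each row shifts and turns the commanded pose from where the row before left it, along the tool's axes as they then stand; what a row does not reach is not made up. A row lasts 1/8 s, in which the tool goes at most 62.5 mm and 10.7 degrees, less where a joint would pass 70% of its speed; a pose out of reach is approached as far as the arm can. A call is refused whole if a number of a shift passes 6.25 or a number of a turn 0.188, either way. A call with a gripper value outside its range is refused whole. OPENING is the closure, from -1 (fully open) to 1 (shut), so that 0 is half open, set as the call begins (- or left out, the last holds). The fingers move at their own pace and stop on an object; the grip force is fixed at half the most. Time passes only in rows, so rows that do not move let the fingers close. It gives the time, the measured TCP pose, the force and the opening at its end, in the units of the state.
- robot.get_state(): the state, without advancing time (a new reading comes with each control period).
- eyes.get_image(name): name is "scene" or "side" or "wrist"; returns the picture (420x560x3 uint8, blue, green, red); there is no depth.
- eyes.camera_params(name): a dict with "intrinsics" (3x3 intrinsics, pixels), "R" (3x3) and "t" (3): a world point X has camera coordinates R X + t. Camera axes: x right, y down, z forward; pixel columns grow to the right and rows downward; lengths in m; the calibration is good to about 2 mm. A picture is of the moment at which its call begins: read the wrist's pose just before it. camera_params takes no time and is no camera call; for the wrist camera it gives the pose at the moment of the call.
- robot.finish_job(): hands the job in, once; it reports no verdict.
Trained networks look in the newest picture that a camera, given by its name, has taken for a name from the list of things; names that differ only in an ending like _2 or _b are one class to them, and where a whole thing is asked for, a point or a joint stands for the part that bears it (a point fixed in the world has none). Each returns a list of dicts, best first, with "p" (0 to 1); they miss things now and then, are a little off and sometimes report something else, mostly with a low value. They report only what shows in the picture. A call takes as long as a camera call.
- eyes.spot_in(camera, name): "location" ([x, y, z] in m, in world coordinates, good to about 4 mm: the middle of the surface that is visible of it).
- eyes.mark_of(camera, name): "location" ([x, y, z] in m, in world coordinates, good to about 4 mm: a listed point, or the origin of a listed thing).
The state is a dict: "clock": time; "joints": joint angles; "qvel": joint speeds; "joint_efforts": joint torques, N m; "position": TCP position; "orientation": TCP orientation; "contact_force": force on the tool from outside, world axes, zero at the start; "moment": the same for the moment, N m; "finger_gap": finger opening in m.
Only numpy, scipy, OpenCV 4.12 (cv2) and the standard library are available. Lean on these libraries where they do the work, as an engineer would, in place of code of your own. Each camera call takes 0.05 s, during which the arm holds its last target.

## Task

On the white spectrometer, first draw the safety catch fully back by its small black knob, away from the press arm, while the arm is still parked. Then swing the press arm by its big metal knob over the round sample plate until it meets its stop, and let go, leaving the catch drawn back. Leave the amber jar and the glass beaker standing where they are.

Things in the scene. Friction and masses are not known exactly. Their poses are not given: they have to be found in the camera images.
- spectrometer: Fixed white box, 300 (x) by 200 (y) by 110 mm high, with display, dark round plate and press arm on its flat top. Origin: centre of its underside; x away from the robot, y left, z up, yaw up to 15 degrees. In its frame (mm): arm pivot (75, 50), 56 mm sample plate (49, -47). The grey 150 mm square stirrer with a white disc beside it (fixed, 80 mm high) is no part of the job; they may swap places.
- catch (a joint): Dark steel sliding bolt, 95 by 14 mm, on the robot side of the spectrometer's top, beside the parked arm's tip and blocking its swing. Value in m: 0 home (blocking), 0.030 fully back against its stop; slides along the spectrometer's -x, towards the robot. Starts within 5 mm of home. The arm is clear from 0.018 on. Friction about 2 N, no spring: stays where left.
- catch_knob_top (a point): Centre of the top of the catch's upright round black knob, 20 mm in diameter, 34 mm high; top 186 mm, foot 152 mm above the bench. Moves with the catch; free all round. With the catch home it is at (-105, 31) mm in the spectrometer's frame.
- press_arm (a joint): Level aluminium arm, 115 mm from pivot to tip, 20 mm wide, its top 154 mm above the bench, on a vertical pivot. Value in rad: 0 parked (pointing along the spectrometer's -x, towards the robot; starts within 0.015), growing anticlockwise seen from above, 1.30 against its stop, knob over the sample plate. Friction about 0.12 N m (1.2 N at the knob), no spring: stays where left.
- press_knob_top (a point): Centre of the top of the arm's upright round aluminium knob, 30 mm in diameter, 34 mm high, 100 mm from the pivot; top 188 mm, foot 154 mm above the bench. Moves with the arm and turns freely about its own axis, so a gripper holding it need not turn. Parked, it is at (-25, 50) mm in the spectrometer's frame.
- jar: Bystander: closed amber glass jar, 56 mm in diameter, 75 mm high, loose on the bench beside the instruments. Origin at the centre of its underside, z up.
- beaker: Bystander: open clear glass beaker, 64 mm across the rim, 85 mm high, loose on the bench beside the instruments. Origin at the centre of its underside, z up.

How it is judged:
On the way, in this order (a step that is already met when the one before it is completed fails the run):
1. the catch is drawn back (at least 22 of its 30 mm) while the press arm is still parked (within 0.15 rad) (value of joint catch above 0.022 m and value of joint press_arm below 0.15 rad), for 0.2 s.
2. the press arm is over the sample plate (at least 1.13 rad) (value of joint press_arm above 1.13 rad), for 0.2 s.
At the end, for the whole second after the job is handed in: The press arm rests over the sample plate, at 1.13 rad or more (within 10 degrees of its stop), and the catch is still drawn back by at least 22 mm of its 30 mm (value of joint catch above 0.022 m and value of joint press_arm above 1.13 rad and velocity of joint press_arm between -0.05 and 0.05 rad/s); the robot touches nothing.
It fails at once if the press arm is forced past the catch (value of joint press_arm above 0.2 rad and value of joint catch below 0.012 m).
It fails at once if the jar is moved by more than 25 mm or tipped (distance of jar from where it was at the start of the episode above 0.025 m or angle between jar's own z axis and vertical above 0.5 rad).
It fails at once if the beaker is moved by more than 25 mm or tipped (distance of beaker from where it was at the start of the episode above 0.025 m or angle between beaker's own z axis and vertical above 0.5 rad).
It also fails if it takes over 40 s, if anything falls off the work surface, if the arm or the gripper's body presses on something with over 40 N, if the wrist force passes 120 N, or if a joint passes its speed limit or range.

## Working session

There is one attempt and no reset: what is moved stays moved. The work goes in short steps, Python scripts to look and compute and a shell command to move; the robot and the scene stay as the last step left them, time stands still between calls to the robot, and variables do not carry over. Pictures are saved under pics/ and viewed, and the job is handed in when it is done.

```bash
ls; mkdir -p pics
python3 - <<'E'
from plant import robot, eyes
import cv2,numpy as np
s=robot.get_state();print(s)
for c in("scene","side"):
    im=eyes.get_image(c);cv2.imwrite(f"pics/{c}0.png",im)
    for n in("spectrometer","catch_knob_top","press_knob_top","jar","beaker"):
        print(c,n,[(round(d['p'],2),np.round(d['location'],3)) for d in eyes.mark_of(c,n)[:2]])
E
```

```text
pics
{'clock': 0.0, 'joints': array([-1.11503848e+00,  2.60688570e-01, -1.39356273e-01,  1.17271241e+00,
       -1.61525477e-05,  1.57082995e+00]), 'qvel': array([-0.00046689, -0.00035249,  0.00046943,  0.00051685,  0.00052485,
       -0.00135937]), 'joint_efforts': array([ 6.79400018e-04, -4.05676425e+01,  2.53923619e+01,  1.87651516e-02,
       -1.97310055e-05,  5.52018804e-07]), 'position': array([ 0.2307909 , -0.47084334,  0.25246732]), 'orientation': array([-9.53286541e-04,  9.74151089e-01,  2.25895316e-01, -2.29381444e-04]), 'contact_force': array([-0.31208271,  0.19825481,  0.14053194]), 'moment': array([-0.00499053,  0.01025026,  0.05129251]), 'finger_gap': 0.08539989272976269}
scene spectrometer [(0.77, array([ 0.563, -0.174,  0.002]))]
scene catch_knob_top [(0.85, array([ 0.455, -0.151,  0.194]))]
scene press_knob_top [(0.57, array([ 0.539, -0.131,  0.187]))]
scene jar [(0.6, array([0.573, 0.376, 0.003]))]
scene beaker [(0.81, array([ 0.571, -0.376, -0.   ])), (0.35, array([ 0.54 , -0.131,  0.183]))]
side spectrometer [(0.66, array([ 0.568, -0.174, -0.003]))]
side catch_knob_top [(0.58, array([ 0.462, -0.147,  0.185]))]
side press_knob_top [(0.65, array([ 0.538, -0.131,  0.19 ]))]
side jar [(0.57, array([0.573, 0.374, 0.002]))]
side beaker [(0.68, array([ 0.575, -0.375,  0.004]))]
```

View pics/scene0.png

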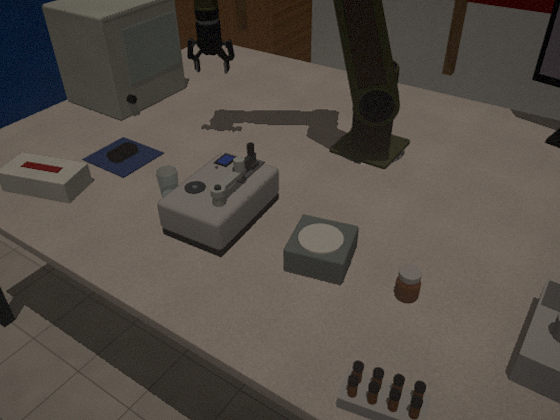

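View pics/side0.png

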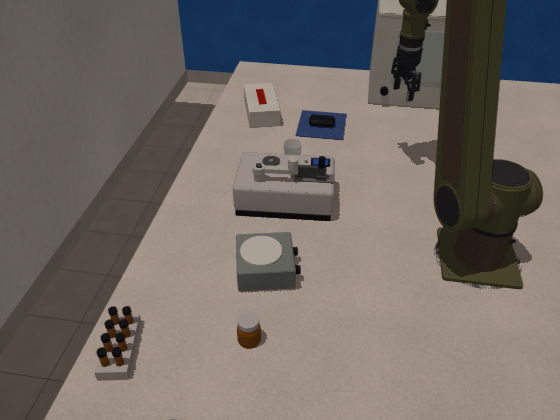

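The scene view shows the black catch knob at about (250,152), with the press arm running back from it to its pivot, so the arm is parked. The jar is at (408,283) and the beaker at (168,180). I'll move above the catch for a closer look.

```bash
python3 -m inch '[[[5,-2.7,-0.7],0],[[5,-2.7,-0.7],0],[[5,-2.7,-0.7],0],[[5,-2.7,-0.7],0],[[5,-2.7,-0.7],0],[[5,-2.7,-0.7],0],[[5,-2.7,-0.7],0],[[0,0,0],0.15],[[0,0,0],0.15],[[0,0,0],0.15]]' -0.3
cat > h.py <<'E'
from plant import robot, eyes
import cv2,numpy as np
def look(c,tag,names):
    s=robot.get_state();P=eyes.camera_params(c);im=eyes.get_image(c)
    print('clock',round(s['clock'],2),'tcp',np.round(s['position'],4),'q',np.round(s['orientation'],3),'gap',round(s['finger_gap'],4),'F',np.round(s['contact_force'],1))
    for n in names:
        for d in eyes.mark_of(c,n)[:2]:
            X=np.array(d['location']);x=P['intrinsics']@(P['R']@X+P['t']);u=x[:2]/x[2]
            print(c,n,round(d['p'],2),np.round(X,4),np.round(u))
            cv2.drawMarker(im,tuple(int(v) for v in u),(0,0,255),0,8)
    cv2.imwrite(f"pics/{tag}.png",im);return P
def ray(P,u,z):
    d=P['R'].T@np.linalg.inv(P['intrinsics'])@np.array([u[0],u[1],1.]);C=-P['R'].T@P['t']
    return C+d*(z-C[2])/d[2]
E
python3 - <<'E'
from h import *
P=look("wrist","w1",["spectrometer","catch_knob_top","press_knob_top"])
np.savez("w1.npz",**P)
E
```

```text
clock: 1.85
position: [0.4624, -0.1472, 0.3023]
orientation: [0.0, 1.0, 0.001, 0.0]
contact_force: [0.3, -0.2, 0.2]
finger_gap: 0.0552
clock 1.85 tcp [ 0.4624 -0.1472  0.3023] q [0.    1.    0.001 0.   ] gap 0.0552 F [ 0.3 -0.2  0.2]
wrist spectrometer 0.93 [ 0.5675 -0.1752 -0.0038] [302.  78.]
wrist catch_knob_top 0.71 [ 0.4611 -0.1499  0.1866] [282. 216.]
wrist catch_knob_top 0.52 [ 0.573  -0.3695 -0.0038] [467.  74.]
wrist press_knob_top 0.92 [ 0.5386 -0.1233  0.189 ] [242. 107.]
wrist press_knob_top 0.3 [ 0.4613 -0.1516  0.1869] [284. 215.]
```

View pics/w1.png

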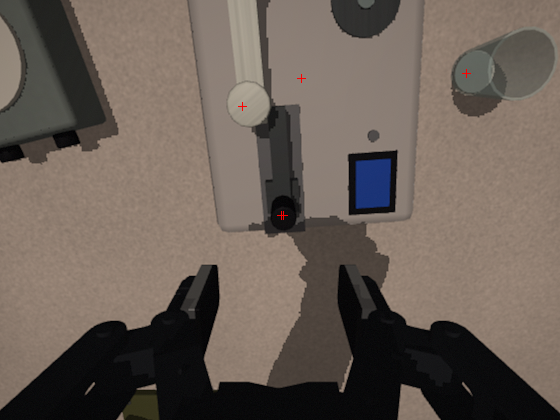

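The wrist view shows the catch knob's top at about (284,211), the press knob at (249,104), and the slide running almost straight along image-vertical. The detections match the picture.

Run:
```python
from h import *
P=np.load("w1.npz")
im=cv2.imread("pics/w1.png");cv2.imwrite("pics/w1z.png",cv2.resize(im[80:240,180:340],None,fx=3.7,fy=3.7,interpolation=2))
print(ray(P,(284,211),.186),ray(P,(249,104),.188))
# box top edges
for a in[(221,230),(190,0),(412,218),(424,0)]: print(a,ray(P,a,.110))
s=[ray(P,a,.111) for a in[(265,228),(262,110),(304,230),(299,107)]];print(s)
```

```text
[ 0.46447776 -0.15164201  0.186     ] [ 0.54022932 -0.12773401  0.188     ]
(221, 230) [ 0.41949293 -0.0903015   0.11      ]
(190, 0) [ 0.62009247 -0.07542001  0.11      ]
(412, 218) [ 0.43243087 -0.2796412   0.11      ]
(424, 0) [ 0.62036958 -0.26579639  0.11      ]
[array([ 0.42206965, -0.13434178,  0.111     ]), array([ 0.53447488, -0.13287555,  0.111     ]), array([ 0.41998338, -0.17317829,  0.111     ]), array([ 0.53707059, -0.16575878,  0.111     ])]
```

View pics/w1z.png

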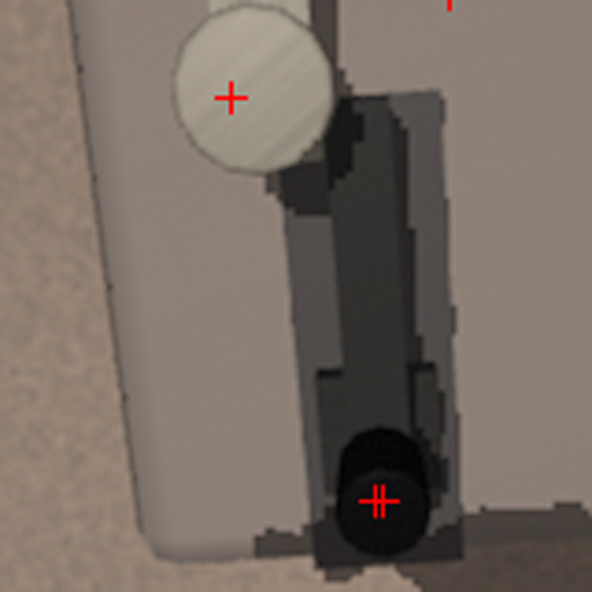

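```bash
python3 -m inch '[[[-0.15,0.4,0],-0.073],[[0,0,3],0],[[0,0,4],0],[[0,0,3.3],0],[[0,0,1.2],0],[[0,0,0.8],0],[[0,0,0],0]]' -0.3
python3 - <<'E'
from h import *
look("wrist","w2",["catch_knob_top","press_knob_top"])
E
```

```text
clock: 2.92
position: [0.4611, -0.1518, 0.1798]
orientation: [0.0, 0.999, 0.04, 0.0]
contact_force: [-0.7, -0.2, -0.4]
finger_gap: 0.0556
clock 2.92 tcp [ 0.4611 -0.1518  0.1798] q [0.    0.999 0.04  0.   ] gap 0.0556 F [-0.7 -0.2 -0.4]
wrist catch_knob_top 0.94 [ 0.4579 -0.1511  0.1871] [276. 320.]
wrist press_knob_top 0.74 [ 0.538  -0.1217  0.1902] [202. 104.]
```

View pics/w2.png

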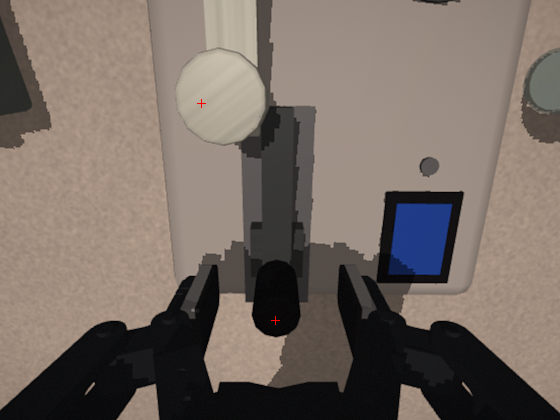

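The knob (276,312) sits centred between the open pads at pixel columns 205 and 350, and the slide is aligned with the image. I'll close on it and pull back.

```bash
python3 -m inch '[[[0,0,0],0],[[0,0,0],0],[[0,0,0],0],[[0,0,0],0]]' 1
python3 -m inch '[[[-0.5,0,0],0],[[-0.6,0,0],0],[[-0.6,0,0],0],[[-0.6,0,0],0],[[-0.4,0,0],0],[[0,0,0],0]]'
```

```text
clock: 3.58
position: [0.461, -0.151, 0.18]
orientation: [-0.001, 0.999, 0.04, 0.001]
contact_force: [-0.5, 2.6, 5.6]
finger_gap: 0.018
clock: 4.32
position: [0.4342, -0.153, 0.18]
orientation: [-0.001, 0.999, 0.04, 0.001]
contact_force: [0.1, 4.5, 5.8]
finger_gap: 0.0181
```

```bash
python3 -m inch '[[[-0.2,0,0],0],[[-0.1,0,0],0],[[0,0,0],0]]'; python3 -m inch '[[[-0.2,0,0],0],[[0,0,0],0]]'
```

```text
clock: 4.7
position: [0.4339, -0.1531, 0.1801]
orientation: [-0.001, 0.999, 0.04, 0.004]
contact_force: [8.5, 6.3, 0.8]
finger_gap: 0.0184
clock: 4.95
position: [0.4338, -0.1531, 0.1801]
orientation: [-0.002, 0.999, 0.04, 0.005]
contact_force: [12.0, 7.3, -3.8]
finger_gap: 0.0183
```

The catch has met its stop: the force rises and the tool no longer moves. Next I relax the pull, open and lift.

```bash
python3 -m inch '[[[0.35,0,0],0],[[0,0,0],0],[[0,0,0],0]]'; python3 -m inch '[[[0,0,0],0],[[0,0,0],0],[[0,0,0],0],[[0,0,-2],0],[[0,0,-4],0],[[0,0,-4],0],[[0,0,0],0]]' -0.3
python3 - <<'E'
from h import *
P=look("wrist","w3",["catch_knob_top","press_knob_top"])
np.savez("w3.npz",**P)
E
```

```text
clock: 5.32
position: [0.4341, -0.153, 0.18]
orientation: [-0.001, 0.999, 0.04, 0.002]
contact_force: [4.4, 5.4, 3.5]
finger_gap: 0.0183
clock: 6.2
position: [0.434, -0.1548, 0.2822]
orientation: [0.001, 0.999, 0.039, 0.003]
contact_force: [-0.2, -0.8, -0.6]
finger_gap: 0.0556
clock 6.2 tcp [ 0.434  -0.1548  0.2822] q [0.001 0.999 0.039 0.003] gap 0.0556 F [-0.2 -0.8 -0.6]
wrist catch_knob_top 0.67 [ 0.4346 -0.1545  0.1846] [277. 222.]
wrist press_knob_top 0.65 [ 0.538  -0.1265  0.1889] [243.  55.]
```

View pics/w3.png

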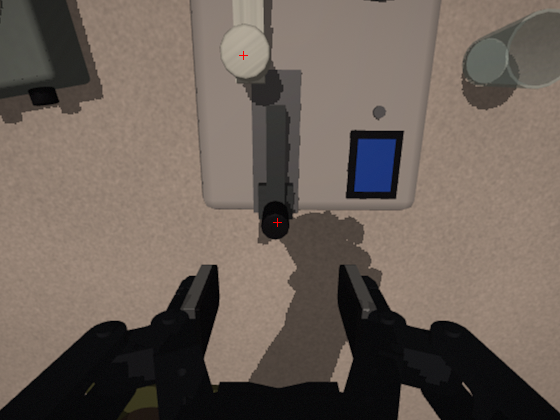

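The catch knob at (277,222) has moved back clear of the box edge, and the arm is still parked with its knob at (244,50). Next is the press knob.

```bash
python3 -c "
from h import *
P=np.load('w3.npz');print(ray(P,(244.5,50),.188),ray(P,(275.5,221),.186))"
python3 -m inch '[[[3.6,-0.65,0],0],[[3.6,-0.65,0],0],[[3.5,-0.65,0],0],[[0,0,3],0],[[0,0,4],0],[[0,0,2],0],[[0,0,1],0],[[0,0,0],0]]'
python3 - <<'E'
from h import *
look("wrist","w4",["press_knob_top"])
E
```

```text
[ 0.54086747 -0.12704178  0.188     ] [ 0.43595522 -0.15315761  0.186     ]
clock: 7.35
position: [0.5365, -0.1259, 0.1781]
orientation: [-0.0, 0.999, 0.039, -0.001]
contact_force: [-0.8, 0.9, 0.6]
finger_gap: 0.0553
clock 7.35 tcp [ 0.5365 -0.1259  0.1781] q [-0.     0.999  0.039 -0.001] gap 0.0553 F [-0.8  0.9  0.6]
wrist press_knob_top 0.93 [ 0.5368 -0.1236  0.192 ] [272. 323.]
```

View pics/w4.png

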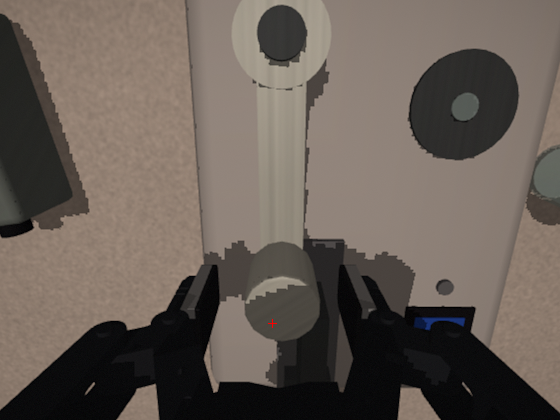

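The press knob (282,308) is centred between the pads. The TCP is slightly low and about 4 mm short of it, so I'll adjust and close.

```bash
python3 -m inch '[[[0.35,0,-0.4],0],[[0,0,0],0]]' ; python3 -m inch '[[[0,0,0],0],[[0,0,0],0],[[0,0,0],0],[[0,0,0],0]]' 1
python3 - <<'E'
import numpy as np
# tool frame (x along arm axis to pivot, y = right): knob = pivot+100(-cos t,  sin t)
t=np.linspace(0,1.36,15);p=10*np.c_[-np.cos(t),np.sin(t)];print(np.round(np.diff(p,axis=0),2))
E
```

```text
clock: 7.7
position: [0.5421, -0.126, 0.1846]
orientation: [0.0, 0.999, 0.039, 0.001]
contact_force: [0.1, -0.2, -0.0]
finger_gap: 0.0557
clock: 8.2
position: [0.5411, -0.126, 0.1838]
orientation: [0.0, 0.999, 0.039, 0.0]
contact_force: [-1.9, -0.6, 4.8]
finger_gap: 0.0282
[[0.05 0.97]
 [0.14 0.96]
 [0.23 0.94]
 [0.32 0.92]
 [0.41 0.88]
 [0.49 0.84]
 [0.57 0.78]
 [0.65 0.72]
 [0.71 0.66]
 [0.77 0.59]
 [0.83 0.51]
 [0.87 0.43]
 [0.91 0.34]
 [0.94 0.25]]
```

```bash
python3 -m inch '[[[0.05,0.97,0],0],[[0.14,0.96,0],0],[[0.23,0.94,0],0],[[0.32,0.92,0],0],[[0.41,0.88,0],0],[[0.49,0.84,0],0],[[0,0,0],0]]'
python3 -m inch '[[[0.57,0.78,0],0],[[0.65,0.72,0],0],[[0.71,0.66,0],0],[[0.77,0.59,0],0],[[0,0,0],0]]'
```

```text
clock: 9.07
position: [0.5622, -0.1806, 0.1838]
orientation: [0.001, 0.999, 0.039, 0.001]
contact_force: [-0.3, -1.2, 5.2]
finger_gap: 0.0284
clock: 9.7
position: [0.5918, -0.2058, 0.1839]
orientation: [0.001, 0.999, 0.039, 0.001]
contact_force: [0.2, -2.5, 4.6]
finger_gap: 0.0282
```

```bash
python3 -m inch '[[[0.83,0.51,0],0],[[0.87,0.43,0],0],[[0.91,0.34,0],0],[[0,0,0],0],[[0,0,0],0]]'
python3 -m inch '[[[0.45,0.12,0],0],[[0,0,0],0]]'
```

```text
clock: 10.32
position: [0.6188, -0.2162, 0.1838]
orientation: [0.001, 0.999, 0.039, 0.001]
contact_force: [1.0, -2.1, 5.0]
finger_gap: 0.0286
clock: 10.58
position: [0.6213, -0.2168, 0.1838]
orientation: [0.0, 0.999, 0.039, -0.001]
contact_force: [-3.7, -2.4, 6.7]
finger_gap: 0.0283
```

The chord gives 1.30 rad and the force is rising, so the arm is at its stop. I'll release and lift.

```bash
python3 -m inch '[[[-0.15,0,0],0],[[0,0,0],0]]'; python3 -m inch '[[[0,0,0],0],[[0,0,0],0],[[0,0,0],0],[[0,0,-2],0],[[0,0,-4],0],[[0,0,-4],0],[[-5,0,-2],0],[[-5,0,0],0],[[-5,0,0],0],[[0,0,0],0]]' -0.3
python3 - <<'E'
from h import *
look("wrist","w5",["catch_knob_top","press_knob_top"])
look("scene","s5",["catch_knob_top","press_knob_top","jar","beaker"])
look("side","d5",["catch_knob_top","press_knob_top","jar","beaker"])
E
```

```text
clock: 10.82
position: [0.621, -0.2167, 0.1838]
orientation: [0.0, 0.999, 0.039, 0.0]
contact_force: [-0.3, -1.8, 6.3]
finger_gap: 0.0281
clock: 12.08
position: [0.4673, -0.2275, 0.3034]
orientation: [-0.001, 0.999, 0.038, -0.001]
contact_force: [1.4, -1.1, -0.0]
finger_gap: 0.0553
clock 12.07 tcp [ 0.4673 -0.2275  0.3034] q [-0.001  0.999  0.038 -0.001] gap 0.0553 F [ 1.4 -1.1 -0. ]
wrist catch_knob_top 0.64 [ 0.434  -0.1526  0.1874] [178. 247.]
clock 12.22 tcp [ 0.4721 -0.2283  0.3035] q [0.    0.999 0.039 0.001] gap 0.0554 F [ 0.7  0.6 -0.2]
scene catch_knob_top 0.61 [ 0.4316 -0.1536  0.1924] [255. 137.]
scene press_knob_top 0.69 [ 0.6188 -0.2201  0.1864] [191. 162.]
scene jar 0.66 [ 0.5725  0.3747 -0.0006] [406. 296.]
scene beaker 0.64 [ 0.5711 -0.3757  0.0033] [170. 192.]
clock 12.47 tcp [ 0.4722 -0.2281  0.303 ] q [-0.     0.999  0.04  -0.   ] gap 0.0554 F [-0.3  0.3 -0. ]
side catch_knob_top 0.58 [ 0.4354 -0.1522  0.1845] [330. 158.]
side press_knob_top 0.68 [ 0.6162 -0.2177  0.1866] [273. 140.]
side jar 0.95 [ 0.5729  0.3738 -0.0013] [248. 339.]
side jar 0.38 [ 0.4345 -0.1509  0.185 ] [330. 158.]
side beaker 0.65 [ 0.5741 -0.3756  0.003 ] [293. 162.]
```

View pics/w5.png

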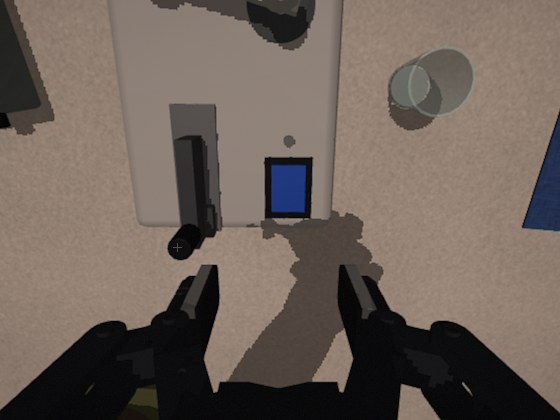

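View pics/s5.png

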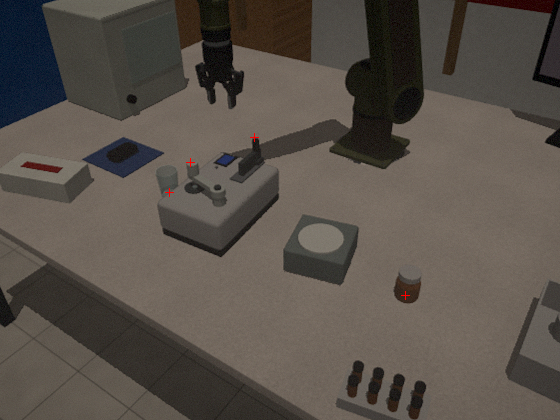

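The scene view shows the press knob over the plate at (191,165), the catch drawn back at (254,140), and the jar and beaker where they were. The gripper is clear.

```bash
python3 -c "
from plant import robot
print(robot.get_state()['contact_force']);print(robot.finish_job())"
```

```text
[-0.55604171  0.45729002 -0.45515131]
the job is handed in; nothing more can be done
None
```

The job is done and handed in at about 12.5 s on the robot's clock; `finish_job()` reported no verdict. I gripped the catch's black knob, pulled it about 27 mm back until it met its stop, and let go. I then gripped the press knob, swung the arm over the sample plate to its stop, let go and moved the gripper clear.

- **Press arm:** the tool's path put it at 1.30 rad, with the force rising at the stop. After release, the camera positions gave about 1.27 rad; the needed value is 1.13.
- **Catch:** it was still drawn back after the swing, with its knob at about (0.434, -0.153) m. That is about 27 mm from where I found it; I took its start to be about 3 mm from home.
- **Jar and beaker:** both were within about 2 mm of where they started, by the scene and side cameras.
- **Gripper:** clear of everything, with about 1 N or less of force reading.

One check came up short: the last wrist picture did not show the press knob, so its final position rests on the scene and side cameras, which agreed within about 3 mm.

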